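# Set the inspection lens over the silver watch dials

## Robot

A 7-joint arm with a two-finger parallel gripper is mounted at the origin on the work surface. World frame = base frame: x ahead of the robot, y to its left, z up, the work surface at z = 0. Lengths are in m, angles in rad, forces in N, time in s.
With the tool pointing down it reaches from about 0.4 to 0.85 m from the base axis. Payload 10.4 kg.
Tool frame: the origin (TCP) lies between the finger pads; the fingertips stand 19 mm ahead of it and the grasp point (between the pads) is the TCP; x points along the fingers, y is the direction in which the jaws open and shut, and the axes are right-handed (so a half turn about x gives the same grasp; the last joint's range is limited). The gripper opens to 87 mm and grips with 3 to 60 N. Pads are 19 mm wide; open, the fingers measure 117 mm over their backs; the gripper's body (75 mm by 190 mm) begins 51 mm behind the grasp point.
Start: joints at [1.166, 0.332, -0.065, 1.46, 0.022, 1.35, -0.088], TCP at [0.233, -0.58, 0.242] pointing down, gripper open.
Joint ranges: [-2.6, 2.6], [-0.5, 2.12], [-1.47, 1.34], [0.16, 2.42], [-1.27, 4.41], [0.06, 2.06], [-2.6, 2.6]. Speed limits (rad/s): [2.22, 2.22, 2.79, 2.79, 3.14, 3.14, 3.14].

## Interface

Orientations are given as a unit quaternion [x, y, z, w].
In Python, from bench import r gives the robot as it stands.
- The arm moves only by the tool drive_tool, never from a script. Its argument "motion" is a list of rows, each a list of 4 numbers: the shift along the tool's x, y, z in cm, then the turn about the tool's x in units of 5 degrees (1.0 is 5 degrees). In form: [[tx, ty, tz, twist], ...]. A call has 1 to 20 rows; each row is the pose to reach, as a shift and turn from the pose commanded when the call began, along the tool's axes at that moment; what a row does not reach only later rows make up. A row lasts 1/12 s, in which the tool goes at most 41.7 mm and 7.16 degrees, less where a joint would pass 70% of its speed; a pose out of reach is approached as far as the arm can. A call with a gripper value outside its range is refused whole. "grip" is the closure in counts, from 0 (fully open) to 255 (shut), set as the call begins (left out, the last holds). The fingers move at their own pace and stop on an object; "force" is the grip in N (left out, the last holds). Time passes only in rows, so rows that repeat a pose let the fingers close. It gives the time, the measured TCP pose, the force and the opening at its end, in the units of the state.
- r.read_state(): the state, without advancing time (a new reading comes with each control period).
- r.camera(name): name is "side" or "top"; returns the picture (420x560x3 uint8, red, green, blue); there is no depth.
- r.calibration(name): a dict with "fx", "fy", "cx", "cy" (pixels), "dist" ([k1, k2, p1, p2, k3] as OpenCV has them; the pictures are not rectified), "xyz" and "orientation" of the camera in the world. Camera axes: x right, y up, looking along -z (the intrinsics and any distortion apply to the point x, -y, -z); pixel columns grow to the right and rows downward; lengths in m; the calibration is good to about 2 mm. A picture is of the moment at which its call begins. calibration takes no time and is no camera call.
- r.close_job(): hands the job in, once; it reports no verdict.
The state is a dict: "time": time; "joint_positions": joint angles; "joint_vel": joint speeds; "joint_torque": joint torques, N m; "ee_pos": TCP position; "eef_rot": TCP orientation; "ft_force": force on the tool from outside, world axes, zero at the start; "torque": the same for the moment, N m; "width": finger opening in m.
Only numpy, scipy, OpenCV 4.12 (cv2) and the standard library are available. Lean on these libraries where they do the work, as an engineer would, in place of code of your own. Each camera call takes 0.05 s, during which the arm holds its last target.

## Task

Fold the framed lens panel on the stand with the silver watch dials forward and down over its tray, until it stands at 45 degrees, half-way between upright and level and in line with the red marks on its hinge discs, and let go of it. Leave the lens panels over the blue and the black dials as they are.

Things in the scene. Friction and masses are not known exactly. Their poses are not given: they have to be found in the camera images.
- silver_lens (a joint): Tilt of the lens panel on the stand with the silver dials, rad: 0 = level over the dials, pi/4 = the red line on the white hinge discs, pi/2 = upright, more = leaning back away from the dials. Stiff friction hinge (0.3 N m, some 3 N at the free edge): it stays where it is left. Travel 0 to 2.05; it starts between 1.35 and 1.9.
- silver_hinge (a point): Middle of the hinge axis on the stand with silver-grey dials, 45 mm above the table. The axis is this frame's y; -x points level from it across the dials, z up. Grey base 165 x 180 x 10 mm, fixed; on its -x side a white 90 x 152 mm tray, top at 24 mm, with eight dials 33 mm across. White discs, radius 22 mm, on the axis at y = +-78 mm carry the red lines at 45 degrees.
- silver_lens_edge (a point): Middle of the free edge of the lens panel over the silver dials. Panel: clear pane in a black frame, stiff, 140 mm wide along the hinge, 120 mm from hinge axis to free edge, 6 mm thick, axis in its mid-plane. Frame turns with it: -x from hinge to free edge, y along the hinge, z out of the outer face, away from the dials; pushing on that face folds it down.
- blue_lens_edge (a point): Middle of the free edge of the lens panel on the bystander stand with blue dials (an identical stand with an identical panel). Leave it as it is.
- black_lens_edge (a point): Middle of the free edge of the lens panel on the bystander stand with black dials (an identical stand with an identical panel). Leave it as it is.

How it is judged:
At the end, for the whole second after the job is handed in: The lens panel over the silver dials stands still at 45 degrees, within 10 degrees either way, and the free edges of the other two lens panels are within 15 mm of where they started (value of joint silver_lens between 0.611 and 0.96 rad and velocity of joint silver_lens between -0.05 and 0.05 rad/s and distance of each of blue_lens_edge, black_lens_edge from where it was at the start of the episode below 0.015 m); the robot touches nothing.
It fails at once if the lens panel over the blue or the black dials is moved (its free edge by more than 15 mm) (distance of any of blue_lens_edge, black_lens_edge from where it was at the start of the episode above 0.015 m).
It also fails if it takes over 29 s, if anything falls off the work surface, if the arm or the gripper's body presses on something with over 40 N, if the wrist force passes 120 N, or if a joint passes its speed limit or range.

## Working session

There is one attempt and no reset: what is moved stays moved. The work goes in short steps, Python scripts to look and compute and a tool call to move; the robot and the scene stay as the last step left them, time stands still between calls to the robot, and variables do not carry over. Pictures are saved under pics/ and viewed, and the job is handed in when it is done.

Besides the shell and the picture viewer there is one more tool, called after "Emit:" by a JSON object that holds its "name" and its "arguments", one argument or row to a line. drive_tool: Moves the arm, as the interface text tells. Its arguments: {"type":"object","properties":{"motion":{"type":"array","items":{"type":"array","items":{"type":"number"}}},"grip":{"type":"number"},"force":{"type":"number"}},"required":["motion"]}

```bash
mkdir -p pics
python3 - <<'E'
from bench import r
import cv2
s=r.read_state();print(s)
for n in("side","top"):
    print(n,r.calibration(n)); cv2.imwrite(f"pics/{n}0.png",r.camera(n)[:,:,::-1])
E
```

```text
{'time': 0.0, 'joint_positions': array([ 1.1664003 ,  0.33287152, -0.06472441,  1.46094549,  0.02157956,
        1.34990494, -0.08848073]), 'joint_vel': array([-1.78745381e-03,  3.56144781e-04,  1.66193417e-04,  2.09909390e-04,
        4.81153744e-05,  8.02384539e-04,  2.40548425e-04]), 'joint_torque': array([ 2.34630534e-04, -6.23254251e+01,  2.45241757e-02, -3.89899850e+01,
       -6.15145639e-02,  3.97685997e-02,  1.02065449e-04]), 'ee_pos': array([ 0.23274593, -0.57965248,  0.24075221]), 'eef_rot': array([-0.69414769, -0.13468254,  0.69436735, -0.13369213]), 'ft_force': array([ 0.56682368, -0.25535851,  0.29267354]), 'torque': array([-0.01035339, -0.01197365,  0.01961396]), 'width': 0.08716525462521293}
side {'fx': 458.92334397837215, 'fy': 458.92334397837215, 'cx': 273.7880903998605, 'cy': 205.73345668750085, 'dist': array([0.01259087, 0.        , 0.        , 0.        , 0.        ]), 'xyz': array([-0.0126564 , -0.4574411 ,  0.55783779]), 'orientation': array([ 0.42430295, -0.17832209, -0.33728252,  0.82122393])}
top {'fx': 501.27201408989504, 'fy': 501.27201408989504, 'cx': 280.6010755058019, 'cy': 207.18002811361802, 'dist': array([0.01264705, 0.        , 0.        , 0.        , 0.        ]), 'xyz': array([ 0.3483567 , -0.00442491,  1.12785529]), 'orientation': array([ 0.0372485 , -0.03599181, -0.70487298,  0.7074399 ])}
```

View pics/side0.png

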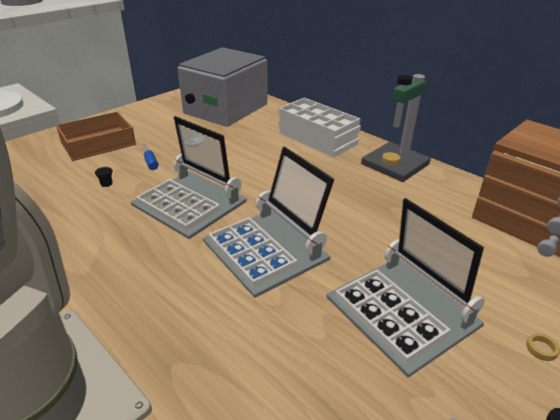

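View pics/top0.png

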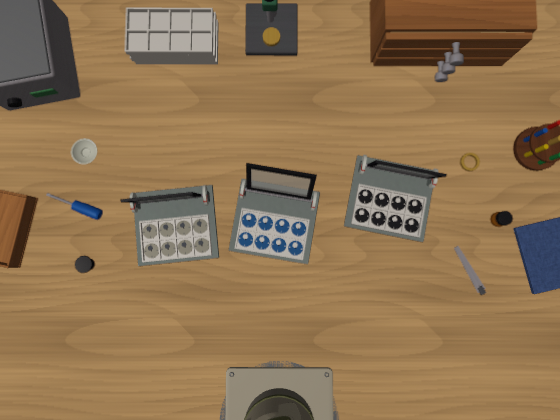

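Run:
```python
import cv2
a=cv2.imread("pics/side0.png")[110:240,120:255]; cv2.imwrite("pics/side0c.png",cv2.resize(a,None,fx=4.4,fy=4.4,interpolation=cv2.INTER_CUBIC))
a=cv2.imread("pics/top0.png")[175:275,110:230]; cv2.imwrite("pics/top0c.png",cv2.resize(a,None,fx=6,fy=6,interpolation=cv2.INTER_CUBIC))
```

```text
(no output)
```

View pics/side0c.png

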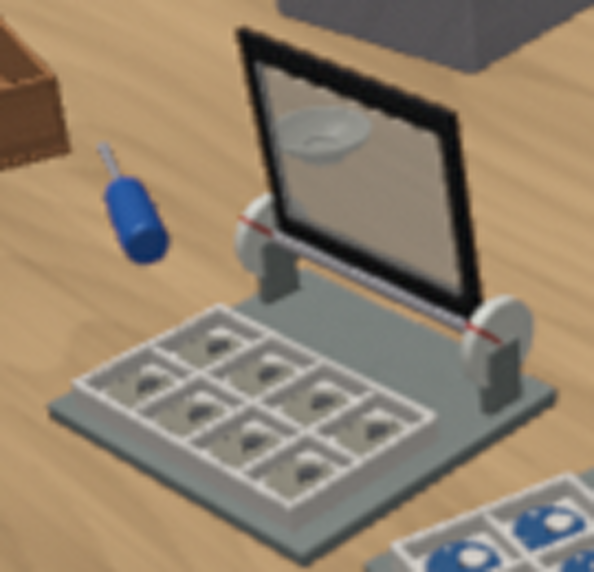

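View pics/top0c.png

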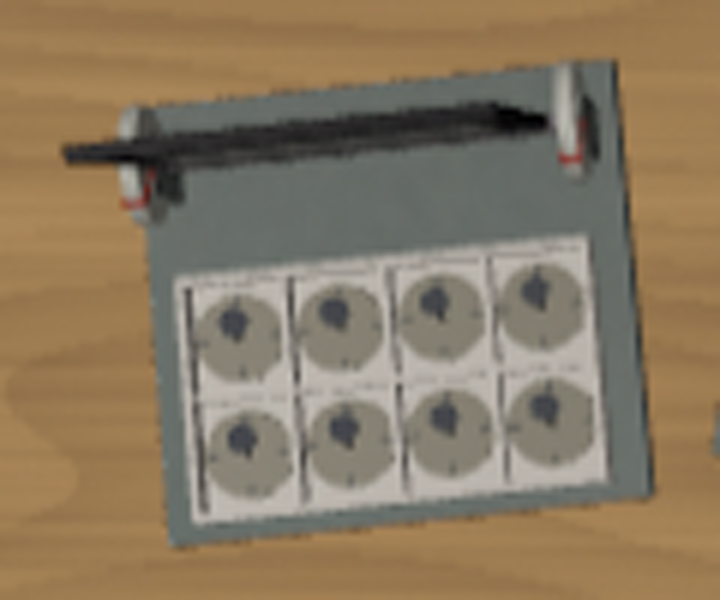

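```bash
cat > h.py <<'E'
import numpy as np,cv2
from scipy.spatial.transform import Rotation as R
from scipy.optimize import least_squares
from bench import r
def proj(n,P):
    c=r.calibration(n);Rm=R.from_quat(c["orientation"]).as_matrix()
    p=(np.atleast_2d(P)-c["xyz"])@Rm; p=p*[1,-1,-1]
    K=np.array([[c["fx"],0,c["cx"]],[0,c["fy"],c["cy"]],[0,0,1]])
    return cv2.projectPoints(p.reshape(-1,1,3),np.zeros(3),np.zeros(3),K,c["dist"])[0].reshape(-1,2)
T=lambda u,v:(110+u/6-.4,175+v/6-.4)
S=lambda u,v:(120+u/4.4-.4,110+v/4.4-.4)
def W(q,L):
    c,s=np.cos(q[2]),np.sin(q[2]); L=np.atleast_2d(L)
    return np.c_[q[0]+c*L[:,0]-s*L[:,1],q[1]+s*L[:,0]+c*L[:,1],L[:,2]]
def edge(q,t,y,rad=.12,n=0): # n: offset along outer normal
    return [-rad*np.cos(t)+n*np.sin(t),y,.045+rad*np.sin(t)+n*np.cos(t)]
E
python3 - <<'E'
from h import *
tp=np.array([T(139,163),T(570,122),T(175,275),T(587,236),T(608,480),T(193,523)])
sd=np.array([S(261,236),S(500,342),S(240,30),S(457,113)])
tl=np.array([T(65,153)])
def f(q):
    d,t=q[3],q[4]
    L=[[0,.078,.045],[0,-.078,.045],[d,.076,.024],[d,-.076,.024],[d-.09,-.076,.024],[d-.09,.076,.024]]
    e=[edge(q,t,.07),edge(q,t,-.07)]
    a=proj("top",W(q,L))-tp
    b=proj("side",W(q,L[:2]+e))-sd
    c=proj("top",W(q,e[:1]))-tl
    return np.r_[a,b,c].ravel()
o=least_squares(f,[.45,.2,0.1,-.04,1.6]);print(o.x.round(4));print(o.fun.reshape(-1,2).round(1))
q=o.x
print(W(q,[edge(q,q[4],0)]))
s=r.read_state();print(R.from_quat(s['eef_rot']).as_matrix().round(3))
E
```

```text
[ 0.4791  0.2396  0.1121 -0.0395  1.493 ]
[[ 0.9  0.6]
 [ 0.6 -0.3]
 [-0.   0.6]
 [-0.1 -0.3]
 [ 0.3 -0.4]
 [ 0.2  0.1]
 [ 1.7 -0.1]
 [-1.1 -0.1]
 [-0.8 -1.1]
 [-0.7 -0.4]
 [-0.5 -0.4]]
[[0.4698379  0.23852074 0.16463685]]
[[-0.001  0.373 -0.928]
 [ 0.001 -0.928 -0.373]
 [-1.    -0.001  0.   ]]
```

Emit:
{"name": "drive_tool", "arguments": {
  "motion": [
    [-6,-5,-8,0.5],
    [-6,-9,-14,1],
    [-6,-29,-43,3.1],
    [-6,-29,-43,3.1],
    [-6,-29,-43,3.1],
    [-6,-29,-43,3.1],
    [-6,-29,-43,3.1],
    [-6,-29,-43,3.1],
    [-6,-29,-43,3.1],
    [-6,-29,-43,3.1],
    [-6,-29,-43,3.1],
    [-6,-29,-43,3.1],
    [-6,-29,-43,3.1],
    [-6,-64,-61,3.1],
    [-6,-64,-61,3.1],
    [-6,-64,-61,3.1],
    [-6,-64,-61,3.1],
    [-6,-64,-61,3.1],
    [-6,-64,-61,3.1],
    [-6,-64,-61,3.1]
  ],
  "grip": 255
}}

```text
time: 1.77
ee_pos: [0.5507, 0.1415, 0.3014]
eef_rot: [-0.706, -0.039, 0.706, -0.039]
ft_force: [0.7, -0.3, 0.8]
width: 0.0002
```

Emit:
{"name": "drive_tool", "arguments": {
  "motion": [
    [0,-10.5,1.5,0],
    [0,-10.5,1.5,0],
    [0,-10.5,1.5,0],
    [0,-10.5,1.5,0],
    [4,-10.5,1.5,0],
    [8,-10.5,1.5,0],
    [12,-10.5,1.5,0],
    [14.5,-10.5,1.5,0],
    [14.5,-10.5,1.5,0],
    [14.5,-10.5,1.5,0]
  ]
}}

```text
time: 2.6
ee_pos: [0.5241, 0.2419, 0.1561]
eef_rot: [-0.705, -0.039, 0.707, -0.039]
ft_force: [-0.0, 0.4, 0.5]
width: 0.0003
```

Run:
```python
from h import *
for n in("side","top"): cv2.imwrite(f"pics/{n}1.png",r.camera(n)[:,:,::-1])
a=cv2.imread("pics/side1.png")[90:240,110:260]; b=cv2.imread("pics/top1.png")[130:280,110:260]
cv2.imwrite("pics/c1.png",cv2.resize(np.hstack([a,b]),None,fx=2.6,fy=2.6,interpolation=cv2.INTER_CUBIC))
s=r.read_state();p=s['ee_pos'];q=[.4791,.2396,.1121];d=p[:2]-q[:2];c,sn=np.cos(q[2]),np.sin(q[2])
print(s['time'],p,"stand x,y",c*d[0]+sn*d[1],-sn*d[0]+c*d[1],s['ft_force'],R.from_quat(s['eef_rot']).as_matrix().round(3))
```

```text
2.7 [0.52550449 0.24291997 0.15872522] stand x,y 0.046484616464235365 -0.0018919215583550497 [0.33936554 0.0351529  0.19320489] [[ 0.003  0.111 -0.994]
 [ 0.001 -0.994 -0.111]
 [-1.    -0.001 -0.003]]
```

View pics/c1.png

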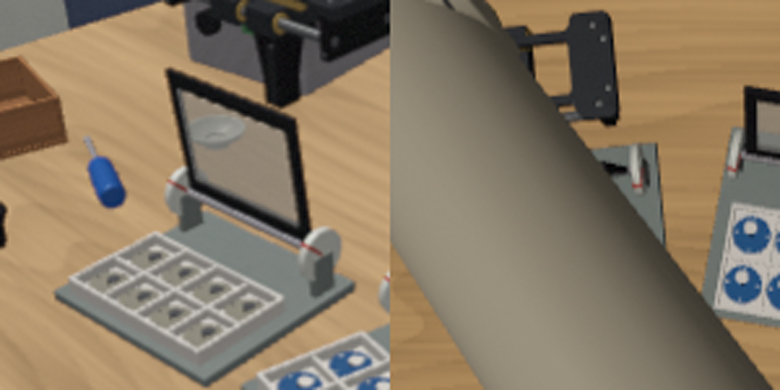

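Run:
```python
from h import *
q=[.4791,.2396,.1121]
f=lambda P:((proj("side",P)-[110,90])*2.6).round(0)
print(f([[.5255,.243,.139],[.5255,.243,.157]]),f(W(q,[edge(q,1.493,.07),edge(q,1.493,-.07)])))
```

```text
[[282.  97.]
 [281.  76.]] [[165.  66.]
 [293. 117.]]
```

Emit:
{"name": "drive_tool", "arguments": {
  "motion": [
    [0,0,1,0],
    [0,0,2,0],
    [0,0,3,0],
    [0,0,3.7,0],
    [0,0,4.4,0],
    [0.1,0,5.1,0],
    [0.2,0,5.8,0],
    [0.3,0,6.5,0],
    [0.5,0,7.1,0],
    [0.8,0,7.7,0],
    [1.1,0,8.3,0],
    [1.3,0,8.7,0],
    [1.3,0,8.7,0],
    [1.3,0,8.7,0]
  ]
}}

```text
time: 3.87
ee_pos: [0.4374, 0.2326, 0.1432]
eef_rot: [-0.706, -0.039, 0.706, -0.04]
ft_force: [-0.0, -0.3, -0.1]
width: 0.0002
```

Run:
```python
from h import *
for n in("side",): cv2.imwrite(f"pics/{n}2.png",r.camera(n)[:,:,::-1])
a=cv2.imread("pics/side2.png")[90:240,110:260]
cv2.imwrite("pics/c2.png",cv2.resize(a,None,fx=4,fy=4,interpolation=cv2.INTER_CUBIC))
s=r.read_state();p=s['ee_pos'];q=[.4791,.2396,.1121];d=p[:2]-q[:2];c,sn=np.cos(q[2]),np.sin(q[2])
print(s['time'],p,"stand x,y",c*d[0]+sn*d[1],-sn*d[0]+c*d[1],s['ft_force'])
for t in(.7,.785,.87,.96,1.05,1.15):print(t,((proj("side",W(q,[edge(q,t,.07),edge(q,t,-.07)]))-[110,90])*4).round(0).tolist())
```

```text
3.9167 [0.43758884 0.23260764 0.14327399] stand x,y -0.042032813275848666 -0.0023048150135618296 [-0.24847611 -0.39597749  0.29559982]
0.7 [[137.0, 234.0], [331.0, 326.0]]
0.785 [[146.0, 215.0], [341.0, 306.0]]
0.87 [[156.0, 197.0], [351.0, 286.0]]
0.96 [[167.0, 179.0], [364.0, 267.0]]
1.05 [[180.0, 162.0], [377.0, 248.0]]
1.15 [[195.0, 145.0], [393.0, 229.0]]
```

View pics/c2.png

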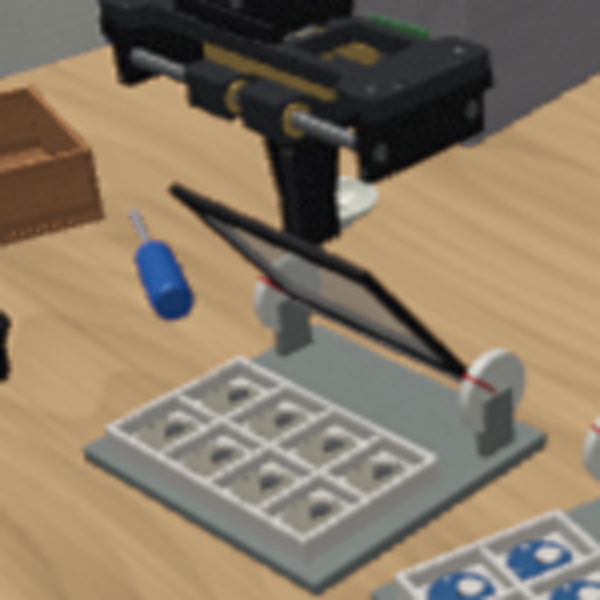

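Emit:
{"name": "drive_tool", "arguments": {
  "motion": [
    [0.2,0,0.25,0],
    [0.4,0,0.5,0],
    [0.65,0,0.75,0],
    [0.85,0,1.0,0],
    [0.85,0,1.0,0],
    [0.85,0,1.0,0],
    [0.5,0,0.5,0],
    [-1,0,-1,0],
    [-3,0,-2,0],
    [-6,0,-3,0],
    [-9,0,-3,0],
    [-12,0,-3,0],
    [-12,0,-3,0],
    [-12,0,-3,0]
  ]
}}

```text
time: 5.08
ee_pos: [0.4687, 0.2364, 0.2651]
eef_rot: [0.707, 0.039, -0.705, 0.039]
ft_force: [0.1, -0.3, -0.0]
width: 0.0005
```

Run:
```python
from h import *
for n in("side","top"): cv2.imwrite(f"pics/{n}3.png",r.camera(n)[:,:,::-1])
a=cv2.imread("pics/side3.png")[90:240,110:260]
cv2.imwrite("pics/c3.png",cv2.resize(a,None,fx=4,fy=4,interpolation=cv2.INTER_CUBIC))
s=r.read_state();print(s['time'],s['ee_pos'],s['ft_force'])
```

```text
5.1833 [0.46767385 0.23574485 0.26276968] [-0.68071552  0.19416718 -0.40471216]
```

View pics/c3.png

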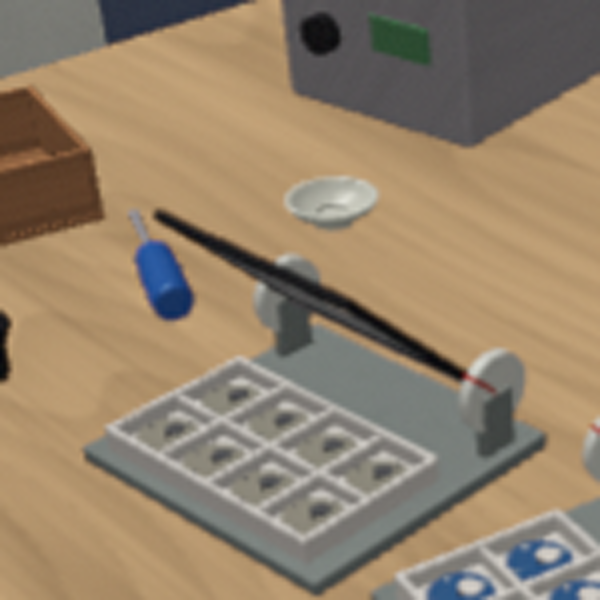

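View pics/side3.png

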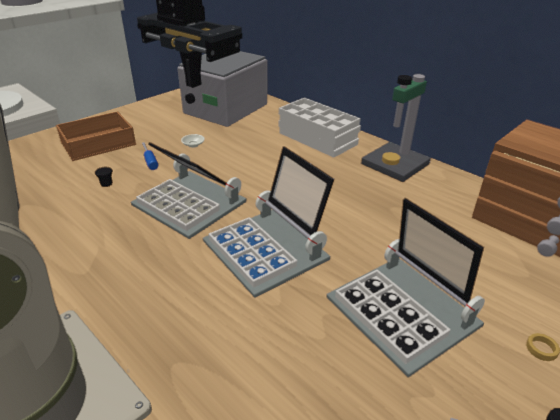

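Run:
```python
from h import *
a=cv2.imread("pics/side0.png")[140:,200:].astype(int);b=cv2.imread("pics/side3.png")[140:,255:].astype(int)
print("bystander diff px",(abs(a[:,55:]-b).max(2)>40).sum())
print(r.read_state()['joint_vel'].round(3)); print(r.close_job())
```

```text
bystander diff px 0
[-0.001  0.009  0.003  0.016 -0.    -0.     0.   ]
the job is handed in; nothing more can be done
None
```

I folded the silver-dial lens panel down to about 45 degrees by pushing on its outer face with the closed fingertips, then backed the arm off and raised it clear. I handed the job in at about 5 s.

- **Silver panel:** in the last side picture its free-edge corners match a tilt of about 0.79 rad, about 45 degrees, in line with the red marks. That tilt comes from that one camera view only; I saved a top picture too but did not look at it.
- **Blue and black panels:** the side pictures from before and after show no changed pixels to the right of column 255. That covers the whole black panel and all of the blue panel except part of its left side, which looked unchanged by eye.
- **Robot:** the contact force read about zero after the retreat, with the tool about 12 cm above where it stopped pushing. No check failed or disagreed.

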